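# Clamp a bearing through the guard window

## Robot

A 6-joint arm with a two-finger parallel gripper is mounted at the origin on a cart in front of the work surface, level with it; the furniture and walls round the work are solid. World frame = base frame: x ahead of the robot, y to its left, z up, the work surface at z = 0. Lengths are in m, angles in rad, forces in N, time in s.
With the tool pointing down it reaches from about 0.4 to 0.825 m from the base axis. Payload 7 kg.
Tool frame: the origin (TCP) lies at the very end of the fingers, on their centre line; the grasp point (between the pads) lies ctrl.hold_point_z behind it (ctrl.hold_point_z is the distance from the TCP to the grasp point, in m); z points along the fingers, y is the direction in which the jaws open and shut (so a half turn about z gives the same grasp; the last joint's range is limited). The gripper opens to 85 mm and grips with 20 to 120 N. Pads are 22 mm wide; open, the fingers measure 114 mm over their backs; the gripper's body (76 mm by 85 mm) begins 54 mm behind the grasp point. The pads swing forward as they close: fully open they stand 13 mm farther back than shut.
Start: joints at [-0.843, 0.359, 0.012, 0, -1.224, -0.288], TCP at [0.287, -0.611, 0.231] pointing down, gripper open.
Joint ranges: [-3.07, 3.07], [-1.43, 2.12], [-1.02, 1.25], [-3.03, 1.67], [-3.05, -0], [-3.03, 3.03]. Speed limits (rad/s): [2.39, 2.39, 3.01, 3.14, 3.14, 3.14].

## Interface

Orientations are given as a unit quaternion [w, x, y, z].
In Python, from rig import ctrl, status, cams, ticket gives the robot as it stands. Calls block until the motion is done:
- ctrl.reach(position, orientation): joint-space move of the TCP to a pose.
- ctrl.move_straight(position, v=0.15, orientation=None, guard=None): straight line of the TCP; orientation=None keeps the orientation; v is the mean speed in m/s. With guard (N) it stops when the force on the tool has changed by that much, and returns True; else False.
- ctrl.move_j(angles): joint-space move.
- ctrl.set_gripper(opening, newtons=None): opening from 0.0 (shut) to 1.0 (fully open); newtons is the grip in N (None keeps the last); returns when the fingers have stopped.
- ctrl.dwell(seconds).
- ctrl.inverse_kinematics(position, orientation): joint angles nearest the present ones, or None.
- status.sense(): the state.
- cams.get_image(name): name is "scene" or "top" or "wrist"; returns a dict with "color" (420x560x3 uint8, blue, green, red), "vfov" (degrees; the focal length in pixels is half the picture's height over the tangent of half this angle, whatever the lens; pixels are square), "cx", "cy" (the principal point, pixels), "extrinsics" (4x4, takes a point from world to camera coordinates). Camera axes: x right, y down, z forward; pixel columns grow to the right and rows downward; lengths in m; the calibration is good to about 2 mm. A picture is of the moment at which its call begins. There is no depth.
A pose or a line that the arm cannot do raises ctrl.Unreachable and nothing moves.
- ticket.job_done(): hands the job in, once; it reports no verdict.
The state is a dict: "clock": time; "joints": joint angles; "joint_vel": joint speeds; "joint_torque": joint torques, N m; "position": TCP position; "tcp_rot": TCP orientation; "ft_force": force on the tool from outside, world axes, zero at the start; "ft_torque": the same for the moment, N m; "grip_width": opening from 0.0 (shut) to 1.0 (fully open).
Only numpy, scipy, OpenCV 4.12 (cv2) and the standard library are available. Lean on these libraries where they do the work, as an engineer would, in place of code of your own. Each camera call takes 0.05 s, during which the arm holds its last target.

## Task

Using only fingertips, push the sled that carries the bearing along its slideway by its blue upright, until it is fully home against the stop under the clamp; do not pinch it or lift it. Then reach down through the window in the top of the yellow guard and press the red lever pad all the way down, so that the sprung foot clamps the bearing, without touching the guard anywhere. Finish while still holding the lever down, and leave the other things on the bench where they are.

Things in the scene. Friction and masses are not known exactly. Their poses are not given: they have to be found in the camera images.
- press: clamping fixture, fixed to the bench: dark steel bed 12 mm thick with a slideway between two steel rails. Origin on the bench surface under the middle of the clamp foot's place. Its x axis runs along the slideway, from the open end where the sled is pushed towards the stop; z up. The bed spans x = -275 to 110 mm, and is 190 mm wide under the guard, 114 mm wide in front of it
- guard: yellow steel guard over the fixture with steel side bars, fixed; same origin and axes as the fixture. It spans x = -140 to 110 mm, y = -85 to 85 mm; its flat top is at z = 112 mm, 6 mm thick. The window in the top spans x = -115 to -35 mm and y = -50 to 50 mm (80 by 100 mm), right above the red pad. It must not be touched, not even lightly
- sled: loose aluminium sled in the slideway, 250 x 76 x 10 mm, about 0.5 kg with the bearing (62 mm across, 16 mm high, fixed in a nest) it carries. Origin on its underside below the bearing's centre, axes as the fixture's; fully home its x in the fixture's frame is 0; it starts 40 to 60 mm short of that (negative x). It rests on the bed, 12 mm above the bench. Pushing it along takes some 2 to 5 N, more for an instant as the finger meets it
- push_face (a point): middle of the upper part of the face to be pushed: the face, looking along the fixture's -x, of the blue upright of the sled (44 mm wide, 12 mm thick, its top 91 mm above the bench; this point 77 mm above the bench). It lies 191 mm before the sled's origin, so 51 mm in front of the guard when the sled is home
- lever_pad (a point): middle of the top of the red square pad (44 x 44 mm) at the end of the lever, inside the guard under the window: 100 mm above the bench with the lever up, 70 mm with it fully down; in the fixture's frame at x = -70 mm (up) to -75 mm (down), y = 0
- lever (a joint): lever angle, rad: 0 up (springs back there when let go), grows as the pad is pressed down, 0.20 at its stop; the pad goes down about 1.5 mm per 0.01 rad. Pressing takes about 2 N at first and 8 to 10 N at the stop
- clamp_foot: black round foot 36 mm across on a spring under the middle of the lever, origin at the middle of its underside; with the sled home it meets the bearing at a lever angle of about 0.11, and its spring gives about 10 N on the bearing at the stop
- piston: bystander: light metal piston, 66 x 67 x 57 mm, standing on the bench left of the fixture, origin under its middle
- valve_spring: bystander: steel coil spring, 30 mm across, 42 mm high, standing right of the slideway, origin under its middle
- spark_plug: bystander: spark plug lying on the bench, 21 x 74 x 24 mm, origin under its middle
- gear_shaft: bystander: gear shaft lying on the bench, 52 x 150 x 52 mm, origin under its middle
- bolt_dish: bystander: round steel dish with bolts, 139 mm across, 24 mm high, origin under its middle

How it is judged:
By the outcome, as a careful person would: the job done as asked, in the order asked, and still so for the second after the job is handed in, while the arm keeps its last pose, push and grip.
It also fails if it takes over 42 s, if anything falls off the work surface, if the arm or the gripper's body presses on something with over 40 N, if the wrist force passes 120 N, or if a joint passes its speed limit or range.

## Working session

There is one attempt and no reset: what is moved stays moved. The work goes in short steps, each a Python script; the robot and the scene stay as the last script left them, time stands still between calls to the robot, and variables do not carry over. Pictures are saved under pics/ and viewed, and the job is handed in when it is done.

```bash
ls; mkdir -p pics
python3 - <<'E'
from rig import ctrl,status,cams
import cv2
s=status.sense();print(s['clock'],s['position'],s['tcp_rot'],s['grip_width'],ctrl.hold_point_z)
for n in ['scene','top','wrist']:
    d=cams.get_image(n);cv2.imwrite(f'pics/{n}0.png',d['color']);print(n,d['vfov'],d['cx'],d['cy'],d['extrinsics'].round(4).tolist() if hasattr(d['extrinsics'],'round') else d['extrinsics'],[k for k in d])
E
```

```text
pics
0.0 [ 0.28717104 -0.6103278   0.23036844] [-2.43744132e-04 -2.18088628e-01  9.75928613e-01  7.95459178e-04] 1.0014949320741435 0.0187
scene 42.283917388169925 279.0790846756723 209.96340612296316 [[-0.6489, -0.7609, 0.0025, 0.3698], [-0.3523, 0.2975, -0.8873, 0.2854], [0.6744, -0.5766, -0.4611, 1.1484], [0.0, 0.0, 0.0, 1.0]] ['color', 'vfov', 'cx', 'cy', 'extrinsics']
top 47.21164819865841 282.90923697357783 203.06293841511513 [[0.0138, -0.9999, -0.0039, -0.0205], [-0.9985, -0.0136, -0.0527, 0.5854], [0.0527, 0.0046, -0.9986, 1.4124], [0.0, 0.0, 0.0, 1.0]] ['color', 'vfov', 'cx', 'cy', 'extrinsics']
wrist 59.023928135800986 278.47188517875736 216.024106730949 [[-0.4252, 0.9051, 0.0006, 0.6739], [0.8732, 0.4101, 0.2634, -0.0337], [0.2382, 0.1125, -0.9647, 0.3769], [0.0, 0.0, 0.0, 1.0]] ['color', 'vfov', 'cx', 'cy', 'extrinsics']
```

View pics/scene0.png

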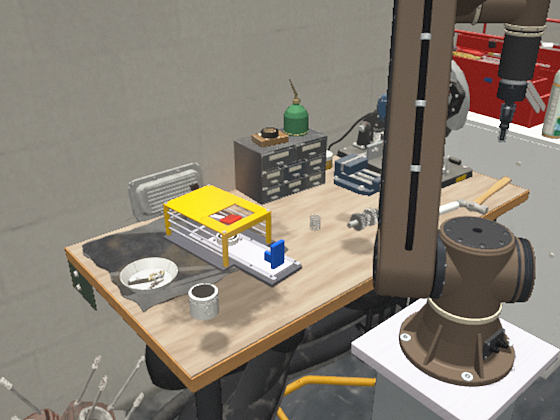

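View pics/top0.png

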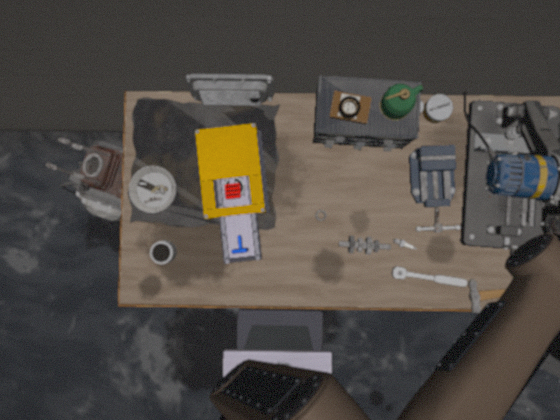

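View pics/wrist0.png

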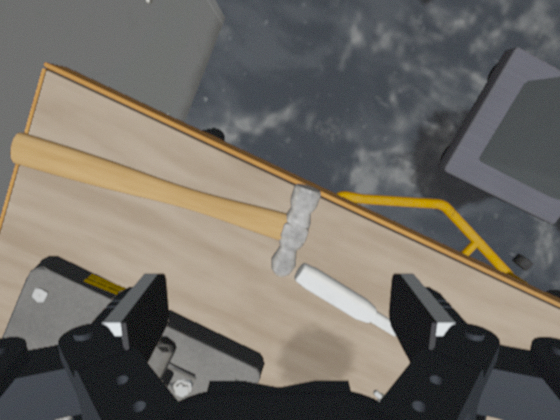

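The scene picture shows the guard at about (215,210), the blue upright at (273,254), and the piston and dish to its left. The top picture shows the yellow top at (197-264, 124-218), the red pad at (233,189) and the blue upright at (240,243). The wrist picture shows only hand tools and the bench edge. Next I'll measure from the scene and top views.

```bash
cat > h.py <<'E'
import numpy as np,cv2
from rig import ctrl,status,cams,ticket
def grab(n,save=None):
    d=cams.get_image(n)
    if save: cv2.imwrite(f'pics/{save}.png',d['color'])
    return d
def ray(d,uv):
    f=d['color'].shape[0]/2/np.tan(np.radians(d['vfov'])/2)
    E=np.array(d['extrinsics']);R,t=E[:3,:3],E[:3,3]
    r=R.T@np.array([(uv[0]-d['cx'])/f,(uv[1]-d['cy'])/f,1]);return -R.T@t,r/np.linalg.norm(r)
def onz(d,uv,z):
    o,r=ray(d,uv);return o+r*(z-o[2])/r[2]
def tri(obs):
    A=np.zeros((3,3));b=np.zeros(3);L=[ray(d,u) for d,u in obs]
    for o,r in L:
        P=np.eye(3)-np.outer(r,r);A+=P;b+=P@o
    p=np.linalg.solve(A,b);return p,max(np.linalg.norm((np.eye(3)-np.outer(r,r))@(p-o)) for o,r in L)
def proj(d,p):
    f=d['color'].shape[0]/2/np.tan(np.radians(d['vfov'])/2)
    E=np.array(d['extrinsics']);c=E[:3,:3]@p+E[:3,3];return np.array([d['cx']+f*c[0]/c[2],d['cy']+f*c[1]/c[2]])
def mask(d,col):
    h=cv2.cvtColor(d['color'],cv2.COLOR_BGR2HSV)
    if col=='y': return cv2.inRange(h,(20,150,110),(32,255,255))
    if col=='b': return cv2.inRange(h,(105,150,60),(125,255,255))
    if col=='r': return cv2.inRange(h,(0,150,90),(6,255,255))|cv2.inRange(h,(174,150,90),(180,255,255))
def big(m,roi=None):
    if roi is not None:
        k=np.zeros_like(m);x0,y0,x1,y1=roi;k[y0:y1,x0:x1]=255;m=m&k
    c,_=cv2.findContours(m,cv2.RETR_EXTERNAL,cv2.CHAIN_APPROX_NONE)
    return max(c,key=cv2.contourArea)
E
python3 - <<'E'
from h import *
t=grab('top');s=grab('scene')
c=big(mask(t,'y'),(180,110,290,230));q=cv2.boxPoints(cv2.minAreaRect(c));print(q,cv2.approxPolyDP(c,4,True)[:,0].tolist())
P=np.array([onz(t,u,.112) for u in q]);print(P.round(4),np.linalg.norm(np.diff(P,axis=0),axis=1))
c=big(mask(s,'y'),(140,170,290,280));print(cv2.approxPolyDP(c,4,True)[:,0].tolist())
for col,z in (('b',.091),('r',.1)):
    c=big(mask(t,col),(190,120,280,265));q=cv2.boxPoints(cv2.minAreaRect(c));print(col,q.tolist(),np.array([onz(t,u,z) for u in q]).round(4).tolist(), onz(t,q.mean(0),z))
m=np.hstack([cv2.resize(t['color'][110:275,170:300],None,fx=3,fy=3),cv2.resize(s['color'][170:300,150:310],None,fx=2.5,fy=495/130.)]);cv2.imwrite('pics/crop1.png',m)
E
```

```text
[[193.98456 128.85236]
 [255.41846 122.43387]
 [264.80475 212.27411]
 [203.37085 218.6926 ]] [[250, 123], [199, 129], [195, 134], [203, 213], [208, 218], [260, 212], [264, 207], [256, 128]]
[[0.7848 0.2384 0.112 ]
 [0.8051 0.067  0.112 ]
 [0.5543 0.0368 0.112 ]
 [0.5342 0.2065 0.112 ]] [0.17261886 0.25265479 0.17090292]
[[163, 204], [167, 234], [168, 207], [220, 232], [225, 266], [227, 237], [265, 219], [270, 242], [270, 211], [212, 185]]
b [[231.79312133789062, 251.48277282714844], [238.51727294921875, 235.79310607910156], [249.9827880859375, 240.70689392089844], [243.25863647460938, 256.39654541015625]] [[0.4439, 0.1284, 0.091], [0.488, 0.1104, 0.091], [0.4747, 0.078, 0.091], [0.4307, 0.0961, 0.091]] [0.45929296 0.1032212  0.091     ]
r [[224.47561645507812, 184.28050231933594], [239.40243530273438, 182.62196350097656], [240.95120239257812, 196.5609893798828], [226.02438354492188, 198.2195281982422]] [[0.6316, 0.1516, 0.1], [0.6368, 0.1098, 0.1], [0.5977, 0.1048, 0.1], [0.5925, 0.1465, 0.1]] [0.61465982 0.12816096 0.1       ]
```

View pics/crop1.png

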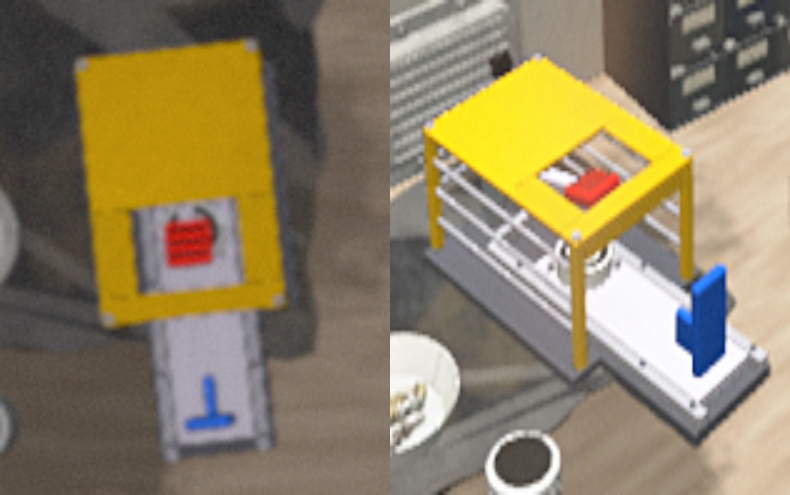

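```bash
cat >> h.py <<'E'
PSI=0.1203
def quat(psi,k=1):
    a=psi/2+(np.pi/2 if k else 0);return [0,np.cos(a),np.sin(a),0]
E
python3 - <<'E'
from h import *
from scipy.spatial.transform import Rotation as Ro
d=grab('wrist');s=status.sense();E=np.array(d['extrinsics']);q=s['tcp_rot'];print(q)
R=Ro.from_quat([q[1],q[2],q[3],q[0]]).as_matrix();c=-E[:3,:3].T@E[:3,3]
print('cam in tool',R.T@(c-s['position']),'fwd',R.T@E[2,:3],'right',R.T@E[0,:3])
for k in (0,1):
  for p in ([.45,.1,.36],[.41,.105,.1],[.61,.13,.07]):print(k,p,ctrl.inverse_kinematics(p,quat(PSI,k)))
E
```

```text
[-1.06403040e-04 -2.18129706e-01  9.75919747e-01  2.60340735e-04]
cam in tool [ 0.06714885  0.00077092 -0.14153064] fwd [-2.63536559e-01 -8.12448205e-04  9.64649067e-01] right [-5.16662486e-04  9.99999621e-01  7.01071993e-04]
0 [0.45, 0.1, 0.36] [ 0.647791   -0.06608447 -0.2084694   0.         -1.4284114   1.04330533]
0 [0.41, 0.105, 0.1] [ 0.72103845  0.07809378 -0.69956086  0.         -0.79314168  0.97005788]
0 [0.61, 0.13, 0.07] [ 0.52255947  0.41851013 -0.30002308  0.         -0.85226312  1.16853686]
1 [0.45, 0.1, 0.36] [ 0.647791   -0.06608447 -0.2084694   0.         -1.4284114  -2.09828733]
1 [0.41, 0.105, 0.1] [ 0.72103845  0.07809378 -0.69956086  0.         -0.79314168 -2.17153478]
1 [0.61, 0.13, 0.07] [ 0.52255947  0.41851013 -0.30002308  0.         -0.85226312 -1.9730558 ]
```

Run:
```python
from h import *
import pickle
ctrl.reach([.50,.115,.30],quat(PSI)); ctrl.set_gripper(0.0,40)
ds=[grab('wrist','w1')]
ctrl.move_straight([.46,.04,.33],v=.15); ds.append(grab('wrist','w2'))
pickle.dump(ds,open('w.pkl','wb'))
s=status.sense();print(s['clock'],s['position'],s['tcp_rot'],s['ft_force'],s['grip_width'])
```

```text
4.6 [0.46012697 0.0402667  0.32963103] [-2.13582358e-04 -6.00486739e-02  9.98195427e-01  1.75172657e-05] [0.45909916 0.3654503  0.20761613] -0.004760428776367805
```

View pics/w1.png

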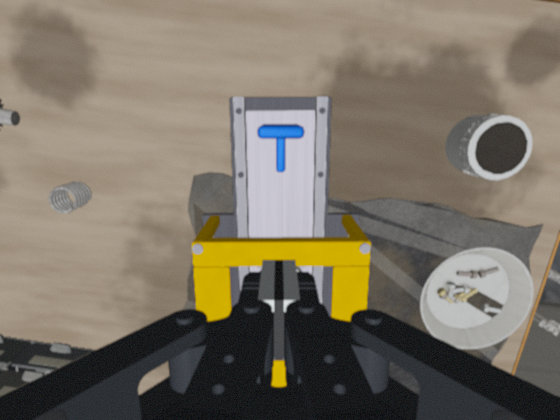

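View pics/w2.png

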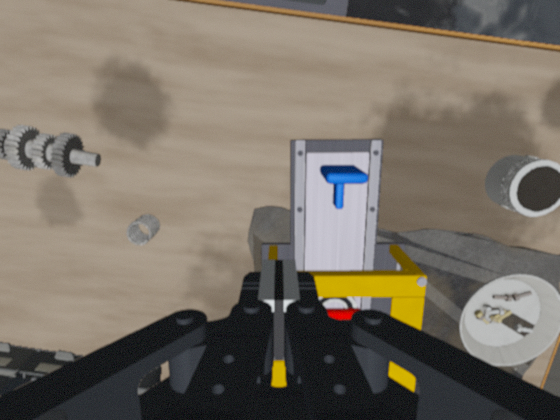

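The two wrist pictures show:
- **w1:** the upright's top is at (258-303, 126-137), and the guard's front bolts are at (198,249) and (365,249).
- **w2:** the upright is at (320-368, 165-183), a guard bolt is at (422,281) and part of the red pad is at (340,314).

Now I'll triangulate these.

Run:
```python
from h import *
import pickle
d1,d2=pickle.load(open('w.pkl','rb'))
a=cv2.resize(d1['color'][90:180,230:330],None,fx=4,fy=4,interpolation=cv2.INTER_CUBIC);b=cv2.resize(d2['color'][135:225,290:390],None,fx=4,fy=4,interpolation=cv2.INTER_CUBIC)
cv2.imwrite('pics/c2.png',np.hstack([a,b[:, :]])[:, :800])
a=cv2.resize(d1['color'][225:325,185:385],None,fx=4,fy=3,interpolation=cv2.INTER_CUBIC);b=cv2.resize(d2['color'][235:335,240:440],None,fx=4,fy=3,interpolation=cv2.INTER_CUBIC)
cv2.imwrite('pics/c3.png',np.vstack([a,b]))
for d,roi in ((d1,(230,90,330,200)),(d2,(290,130,400,230))):
    c=big(mask(d,'b'),roi);print(cv2.boundingRect(c),cv2.approxPolyDP(c,2,True)[:,0].tolist())
    c=big(mask(d,'y'),(180,220,440,400));print(cv2.boundingRect(c),cv2.approxPolyDP(c,3,True)[:,0].tolist())
```

```text
(258, 126, 45, 45) [[262, 126], [258, 130], [260, 136], [277, 138], [277, 169], [282, 170], [283, 140], [287, 136], [301, 136], [302, 128]]
(192, 239, 179, 83) [[192, 243], [198, 242], [204, 249], [199, 255], [192, 253], [196, 309], [208, 321], [224, 318], [231, 310], [229, 267], [260, 265], [263, 259], [294, 259], [296, 265], [332, 265], [331, 317], [349, 321], [354, 312], [366, 309], [369, 253], [362, 254], [358, 247], [365, 241], [370, 244], [368, 240], [195, 239]]
(321, 166, 47, 42) [[322, 167], [322, 173], [327, 181], [335, 185], [334, 203], [337, 207], [342, 206], [344, 182], [362, 182], [367, 179], [365, 174], [352, 166]]
(314, 273, 113, 57) [[421, 328], [425, 287], [419, 287], [416, 279], [426, 277], [424, 274], [314, 274], [318, 296], [390, 296], [390, 315]]
```

View pics/c2.png

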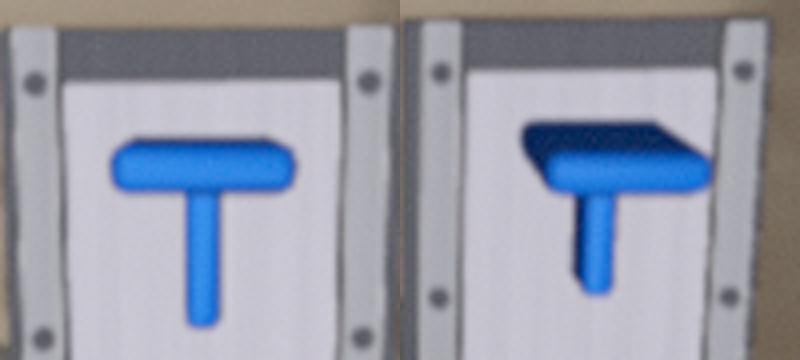

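View pics/c3.png

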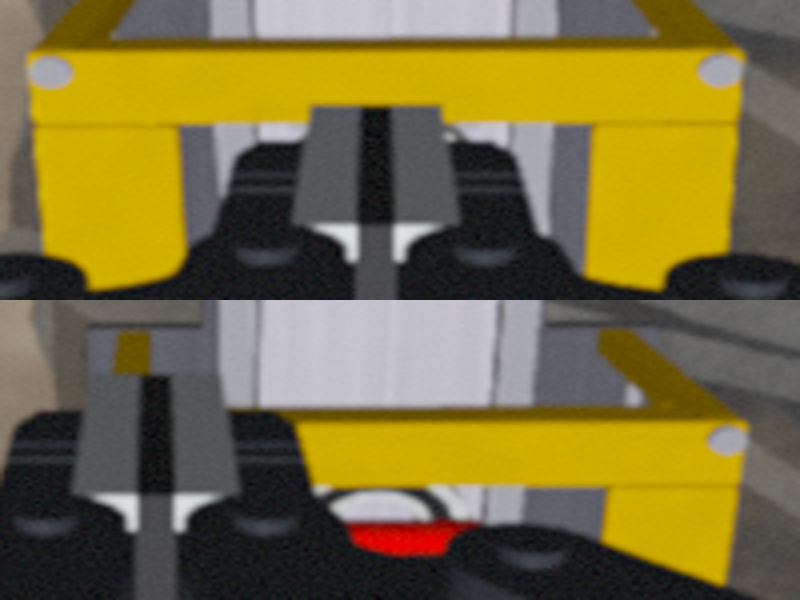

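Run:
```python
from h import *
import pickle
d1,d2=pickle.load(open('w.pkl','rb'))
pts={'upTop':((280.8,131.5),(347.4,177.7)),'boltR':((364.8,248.5),(421.5,281.5)),'winFR':((333,265.7),(391.3,297)),'cornR':((370.8,241.7),(427,274.3))}
for k,(u,v) in pts.items():
    p,e=tri([(d1,u),(d2,v)]);print(k,p.round(4),round(e,4))
L={}
for n,u in (('cornL',(192.5,241.7)),('cornR',(370.8,241.7)),('boltL',(197.3,248.7)),('boltR',(364.8,248.5)),('winFL',(229.5,265.7)),('winFR',(333,265.7))):
    L[n]=onz(d1,u,.112);print(n,L[n].round(4))
for a,b in (('cornL','cornR'),('boltL','boltR'),('winFL','winFR')):
    v=L[b]-L[a];print(a,np.linalg.norm(v).round(4),'psi',np.arctan2(-v[0],v[1]).round(4),'mid',(L[a]+L[b])[:2].round(4)/2)
print('cornR w2',onz(d2,(427,274.3),.112),'winFR w2',onz(d2,(391.3,297),.112))
# blue upright ends at z=.091
for d,u in ((d1,(258,131)),(d1,(303,131)),(d2,(326.75,178)),(d2,(368,178)),(d1,(280.8,125)),(d1,(280.8,138)),(d2,(347,172.5)),(d2,(347,183))): print(u,onz(d,u,.091).round(4))
# sled rails: w1 left rail centre line bolts and right
for u in ((238.7,110.7),(322.2,110.7),(240.5,174.7),(320.5,174.7)): print('rail',onz(d1,u,.03).round(4))
```

```text
upTop [0.4479 0.1111 0.0876] 0.0001
boltR [0.5449 0.2031 0.1103] 0.0001
winFR [0.5679 0.1766 0.1064] 0.0004
cornR [0.5384 0.2091 0.1058] 0.0007
cornL [0.5571 0.0407 0.112 ]
cornR [0.537 0.207 0.112]
boltL [0.5636 0.0457 0.112 ]
boltR [0.5444 0.2026 0.112 ]
winFL [0.5772 0.0773 0.112 ]
winFR [0.5653 0.1756 0.112 ]
cornL 0.1674 psi 0.1204 mid [0.5471  0.12385]
boltL 0.1581 psi 0.1217 mid [0.554   0.12415]
winFL 0.099 psi 0.1205 mid [0.5712  0.12645]
cornR w2 [0.53526624 0.20627004 0.112     ] winFR w2 [0.56558001 0.17430312 0.112     ]
(258, 131) [0.4499 0.0901 0.091 ]
(303, 131) [0.4449 0.1313 0.091 ]
(326.75, 178) [0.4502 0.0893 0.091 ]
(368, 178) [0.4451 0.1317 0.091 ]
(280.8, 125) [0.442  0.1103 0.091 ]
(280.8, 138) [0.4537 0.1118 0.091 ]
(347, 172.5) [0.442  0.1092 0.091 ]
(347, 183) [0.4528 0.111  0.091 ]
rail [0.4343 0.0644 0.03  ]
rail [0.4236 0.1529 0.03  ]
rail [0.5025 0.0727 0.03  ]
rail [0.4918 0.1614 0.03  ]
```

Several measurements agree: yaw is 0.1205 and the fixture origin is at (0.6855, 0.140). The upright's face is at fixture x = -245 mm, so the sled is about 54 mm short of home, within the 40-60 mm given. Heights also check: 88 mm for the upright's top and 106-110 mm for the guard. Now I'll make contact and push.

```bash
cat >> h.py <<'E'
PSI=.1205;O=np.array([.6855,.140])
X=np.array([np.cos(PSI),np.sin(PSI)]);Y=np.array([-X[1],X[0]])
def W(x,y,z): return list(O+x*X+y*Y)+[z]
def F(p): v=np.array(p[:2])-O;return np.array([v@X,v@Y,p[2]]).round(4)
def rep(t):
    s=status.sense();f=np.array(s['ft_force']);print(t,round(s['clock'],2),F(s['position']),'f',np.array([f[:2]@X,f[:2]@Y,f[2]]).round(2));return s
E
python3 - <<'E'
from h import *
ctrl.reach(W(-.29,0,.20),quat(PSI));rep('above')
ctrl.move_straight(W(-.29,0,.062),v=.15);ctrl.dwell(.2);rep('down')
print(ctrl.move_straight(W(-.235,0,.062),v=.03,guard=1.5));rep('contact')
grab('wrist','w3');grab('scene','s3')
E
```

```text
above 5.28 [-0.2888  0.0006  0.201 ] f [0.29 0.08 0.03]
down 6.54 [-0.2895  0.0003  0.0627] f [0.45 0.01 0.47]
True
contact 7.69 [-2.547e-01 -1.000e-04  6.170e-02] f [ 0.56 -0.12  0.47]
```

View pics/w3.png

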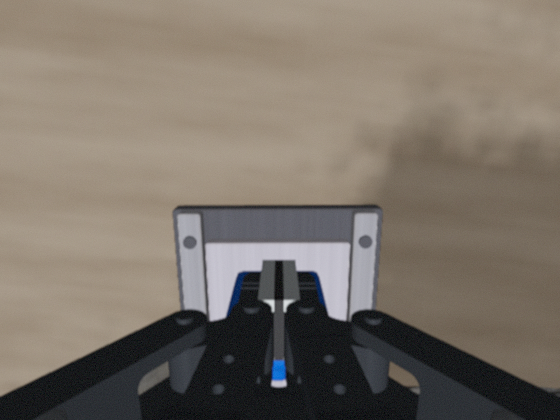

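In w3 the finger stands centred in front of the blue upright at (278,290). Contact came at x = -254.7 mm, as expected. Now I'll push, expecting home with the TCP at about -201 mm.

Run:
```python
from h import *
print(ctrl.move_straight(W(-.215,0,.062),v=.035,guard=25));rep('mid')
print(ctrl.move_straight(W(-.190,0,.062),v=.02,guard=12));rep('end')
ctrl.dwell(.3);rep('hold')
grab('wrist','w4');grab('scene','s4');grab('top','t4')
```

```text
False
mid 9.1 [-2.148e-01  1.000e-04  6.220e-02] f [-0.74 -0.67  0.17]
True
end 9.92 [-0.2004 -0.0006  0.0616] f [-0.34 -0.31 -0.38]
hold 10.22 [-0.2013 -0.0008  0.0613] f [-0.12 -0.28 -0.83]
```

View pics/s4.png

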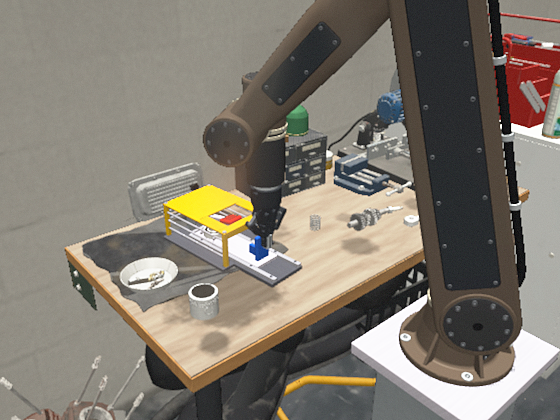

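View pics/w4.png

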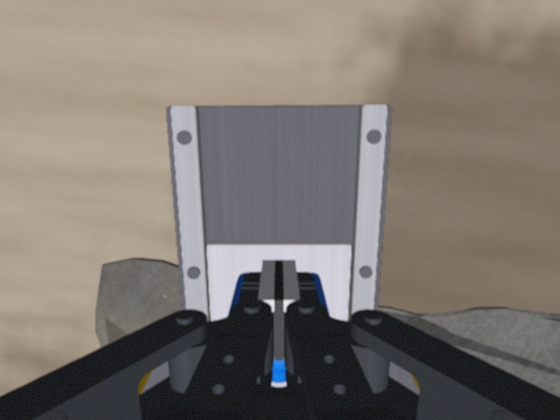

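The push ended at -200.4 mm by guard force, which matches the prediction. I'll press once more, slowly, to rule out a rebound, then back off and look.

Run:
```python
from h import *
print(ctrl.move_straight(W(-.192,0,.062),v=.008,guard=14));rep('end2')
ctrl.move_straight(W(-.26,0,.062),v=.12)
ctrl.move_straight(W(-.26,0,.27),v=.2);rep('up')
grab('wrist','w5')
ctrl.move_straight(W(-.2,-.05,.30),v=.2);grab('wrist','w6');rep('v2')
import pickle
```

```text
True
end2 10.98 [-0.2005 -0.0013  0.0608] f [ 0.42 -1.1   0.6 ]
up 12.82 [-2.605e-01 -2.000e-04  2.688e-01] f [ 0.35  0.33 -0.23]
v2 13.48 [-0.2006 -0.0501  0.299 ] f [-0.35 -0.2   1.27]
```

View pics/w5.png

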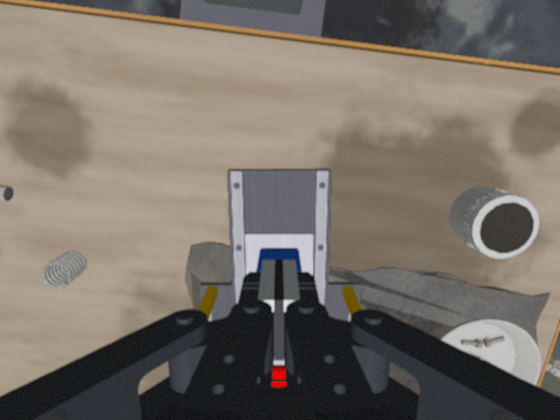

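View pics/w6.png

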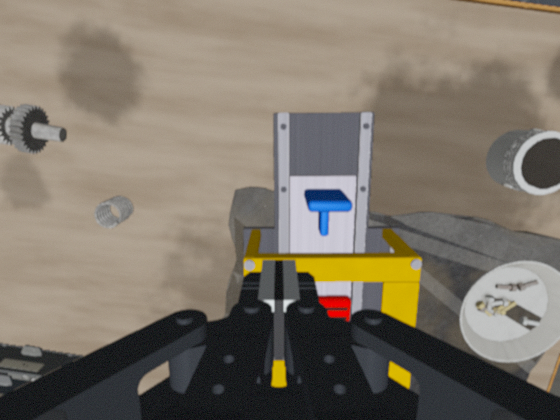

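The second press stopped at -200.5 mm too, so the sled is not moving any further. In w6 the upright is at (305-352, 190-210), and the red pad shows under the window at (335,306). I'll check the sled's position numerically and look at the pad before pressing.

Run:
```python
from h import *
d=grab('wrist')
c=cv2.resize(d['color'][165:325,235:435],None,fx=4,fy=3.5,interpolation=cv2.INTER_CUBIC);cv2.imwrite('pics/c6.png',c)
t=grab('top','t6')
for z,u in ((.112,(249,265)),(.112,(417,265))): print('bolt',F(onz(d,u,z)))
c=big(mask(t,'r'),(190,120,280,265));q=cv2.boxPoints(cv2.minAreaRect(c));print('pad top',F(onz(t,q.mean(0),.1)))
for n in (0,1):print(ctrl.inverse_kinematics(W(-.073,0,.2-n*.14),quat(PSI)))
```

```text
bolt [-0.1324 -0.0789  0.112 ]
bolt [-0.1323  0.0805  0.112 ]
pad top [-0.0724 -0.0015  0.1   ]
[ 0.52180438  0.3014268  -0.14456737  0.         -1.12480216 -1.97210071]
[ 0.52180438  0.4344762  -0.30145912  0.         -0.83486101 -1.97210071]
```

View pics/c6.png

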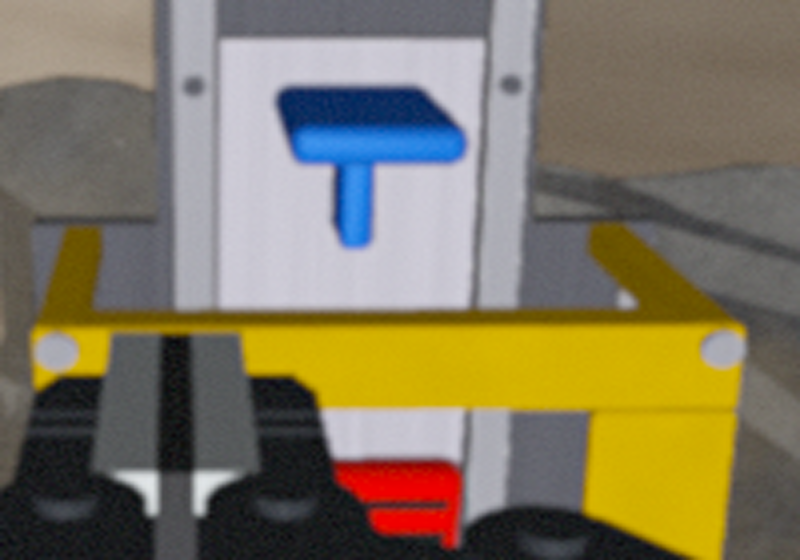

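Run:
```python
from h import *
d=grab('wrist');p=F(onz(d,(329.75,205.7),.091));print('upright',p,'sled x',p[0]-.006+.191)
assert abs(p[0]+.185)<.003
ctrl.move_straight(W(-.15,0,.26),v=.2)
ctrl.move_straight(W(-.074,0,.20),v=.15)
ctrl.move_straight(W(-.074,0,.125),v=.12);rep('over')
grab('wrist','w7');grab('scene','s7')
```

```text
upright [-0.1852 -0.0007  0.091 ] sled x -0.00020000000000000573
over 15.76 [-0.0735  0.0002  0.1259] f [ 0.09 -0.64  0.38]
```

View pics/w7.png

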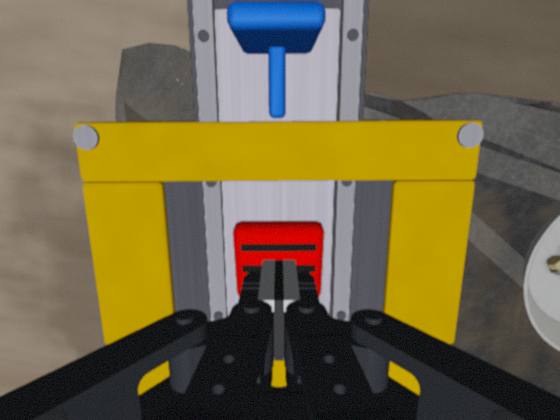

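View pics/s7.png

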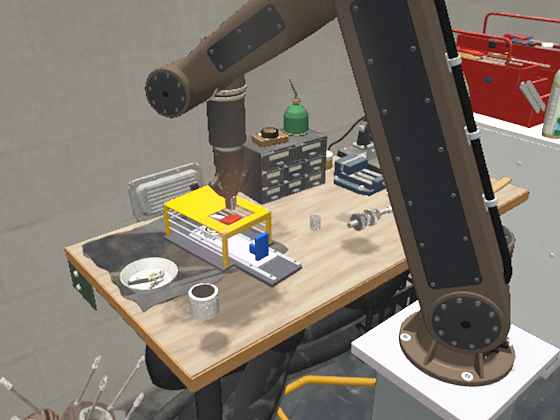

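The sled measures x = -0.2 mm, so it is home. In w7 the finger at (279,280) is centred in the window (165-390) and over the red pad (235-322). Next is the press.

Run:
```python
from h import *
print(ctrl.move_straight(W(-.0745,0,.078),v=.04,guard=25));rep('near')
print(ctrl.move_straight(W(-.0745,0,.062),v=.012,guard=16));rep('stop')
ctrl.dwell(.3);rep('hold')
```

```text
False
near 17.18 [-0.0748 -0.0001  0.0782] f [-4.24 -0.36  5.99]
True
stop 18.02 [-0.0753 -0.0002  0.07  ] f [-3.49 -0.22 10.42]
hold 18.32 [-0.0753 -0.0002  0.07  ] f [-2.97  0.64  9.31]
```

Run:
```python
from h import *
for z in (.069,.068,.067):
    ctrl.move_straight(W(-.075,0,z),v=.01);ctrl.dwell(.2);s=rep(z)
    if s['ft_force'][2]>17: break
grab('wrist','w8');grab('scene','s8');grab('top','t8')
```

```text
0.069 18.82 [-0.0752 -0.0002  0.07  ] f [-6.11 -0.39 10.72]
0.068 19.27 [-0.0752 -0.0002  0.0697] f [-8.42  0.4  15.7 ]
0.067 19.72 [-0.0752 -0.0002  0.0694] f [-10.87   0.46  22.64]
```

View pics/w8.png

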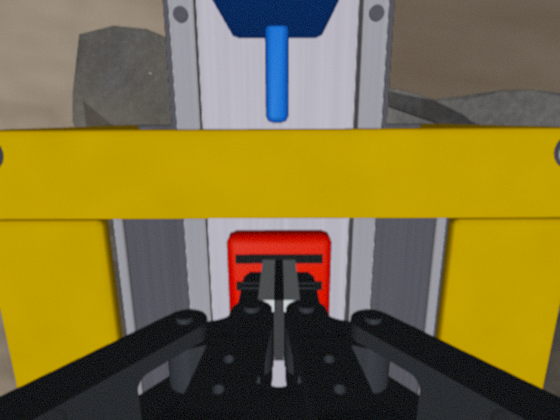

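View pics/s8.png

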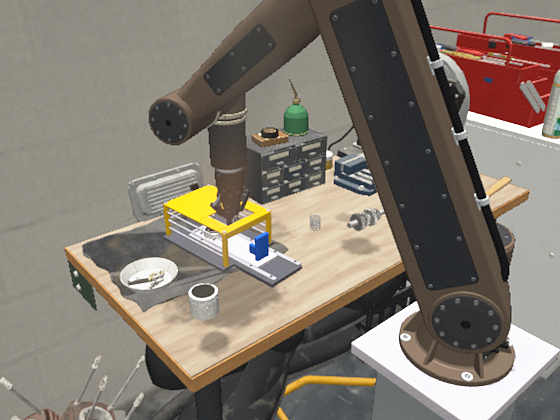

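Run:
```python
from h import *
ctrl.dwell(.5);rep('pre')
for n in ('t6','t8'):
    c=big(mask({'color':cv2.imread(f'pics/{n}.png')},'b'),(190,120,280,265));print(n,c.reshape(-1,2).mean(0).round(2))
ticket.job_done();rep('post')
```

```text
pre 20.37 [-0.0752 -0.0001  0.0694] f [-10.56   1.01  21.74]Traceback (most recent call last):
  File "<stdin>", line 4, in <module>
  File "h.py", line 30, in big
    return max(c,key=cv2.contourArea)
ValueError: max() iterable argument is empty
```

Run:
```python
from h import *
for n in ('s7','s8'):
    c=big(mask({'color':cv2.imread(f'pics/{n}.png')},'b'),(235,220,285,280));print(n,cv2.boundingRect(c),c.reshape(-1,2).mean(0).round(2))
ticket.job_done();rep('post')
```

```text
s7 (250, 232, 19, 29) [259.8  245.84]
s8 (250, 232, 19, 29) [259.68 245.73]
the job is handed in; nothing more can be done
the job is handed in; nothing more can be done
```

The sled is pushed home and the red lever is held at its stop. I handed the job in at about 20.4 s of the 42 s allowed.

- **Sled:** I pushed it about 54 mm by the blue upright with shut fingertips. Two pushes stopped at the same place (-200.4 and -200.5 mm), and the wrist camera then put the sled at x = -0.2 mm. The upright did not move in the scene picture during the press.
- **Lever:** I reached down through the middle of the window and pressed the pad until the tool was at z = 69.4–70 mm, against 70 mm given for fully down. There the force rose steeply, from 9 to 22 N for 2–3 mm of extra command. It held steady at about 22 N down, with about 11 N sideways. I put the sideways force down to pad tilt and friction.
- **Guard:** I saw no contact with it in the pictures. The fingers stayed centred in the window.
- **Bystanders:** in the scene pictures the piston, dish, spring and shaft look unmoved. I only compared these by eye.

One check failed: the comparison of the upright in the top view found no blue, probably because the arm blocked it. I used the scene view instead. I did not see the clamp foot on the bearing directly. I infer it from the lever being at its stop with the sled home.

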